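# Load the wide cap into the hand press on its shuttle

## Robot

A 6-joint arm with a two-finger parallel gripper is mounted at the origin on the work surface. World frame = base frame: x ahead of the robot, y to its left, z up, the work surface at z = 0. Lengths are in m, angles in rad, forces in N, time in s.
With the tool pointing down it reaches from about 0.3 to 0.775 m from the base axis. Payload 14.6 kg.
Tool frame: the origin (TCP) lies on the centre line of the jaws, within the pads' length; the fingertips stand 19 mm ahead of it and the grasp point (between the pads) is the TCP; y points along the fingers, x is the direction in which the jaws open and shut, and the axes are right-handed (so a half turn about y gives the same grasp; the last joint's range is limited). The gripper opens to 94 mm and grips with 3 to 60 N. Pads are 16 mm wide; open, the fingers measure 119 mm over their backs; the gripper's body (75 mm by 177 mm) begins 78 mm behind the grasp point.
Start: joints at [-1.414, 0.3, 1.521, -0, 1.321, -0.067], TCP at [0.122, -0.536, 0.224] pointing down, gripper open.
Joint ranges: [-3.03, 3.03], [-0.79, 2.21], [0.23, 2.52], [-1.04, 4.18], [0, 3.07], [-2.55, 2.55]. Speed limits (rad/s): [2.22, 2.22, 2.57, 3.14, 3.14, 3.14].

## Interface

Orientations are given as [roll, pitch, yaw] about the fixed x, y, z axes, in that order (R = Rz(yaw) Ry(pitch) Rx(roll)).
In Python, from station import ctrl, optics gives the robot as it stands.
- The arm moves only by the tool jog_arm, never from a script. Its argument "targets" is a list of rows, each a list of 3 entries, a list of its own where there are three numbers: the finger opening in cm, from 0 to 9.4, then the shift along the tool's x, y, z in cm, then the turn about the tool's y in rad. A call has 1 to 10 rows; each row is the pose to reach, as a shift and turn from the pose commanded when the call began, along the tool's axes at that moment; what a row does not reach only later rows make up. A row lasts 1/10 s, in which the tool goes at most 50 mm and 8.59 degrees, less where a joint would pass 70% of its speed; a pose out of reach is approached as far as the arm can. A call with a gripper value outside its range is refused whole. The fingers move at their own pace and stop on an object; "grip_force" is the grip in N (left out, the last holds). Time passes only in rows, so rows that repeat a pose let the fingers close. It gives the time, the measured TCP pose, the force and the opening at its end, in the units of the state.
- ctrl.get_obs(): the state, without advancing time (a new reading comes with each control period).
- optics.camera(name): name is "scene" or "top"; returns a dict with "img" (480x640x3 uint8, red, green, blue), "range_z" (480x640 float32, m along the optical axis (not along the pixel's ray), 0 where there is no reading), "camera_matrix" (3x3 intrinsics, pixels), "world_to_cam" (4x4, takes a point from world to camera coordinates). Camera axes: x right, y up, looking along -z (the intrinsics and any distortion apply to the point x, -y, -z); pixel columns grow to the right and rows downward; lengths in m; the calibration is good to about 2 mm. A picture is of the moment at which its call begins.
- ctrl.hand_in(): hands the job in, once; it reports no verdict.
The state is a dict: "time_s": time; "qpos": joint angles; "joint_vel": joint speeds; "tau": joint torques, N m; "ee_pos": TCP position; "eef_rot": TCP orientation; "force": force on the tool from outside, world axes, zero at the start; "moment": the same for the moment, N m; "grip_width": finger opening in m.
Only numpy, scipy, OpenCV 4.12 (cv2) and the standard library are available. Lean on these libraries where they do the work, as an engineer would, in place of code of your own. Each camera call takes 0.05 s, during which the arm holds its last target. There are 200 camera calls.

## Task

Set the widest of the four gold caps, top up as it lies, fully down in the round nest of the aluminium shuttle while the shuttle still stands in front of the hand press. Then push the loaded shuttle along the bench, without lifting or tipping it, between the guides of the press until its nose is fully home against the stop and the cap sits under the ram. Leave the other caps, the bottle, the brass ring and the screwdriver where they are.

Things in the scene. Friction and masses are not known exactly. Their poses are not given: they have to be found in the camera images.
- cap_center (a point): Centre (half-way up) of the widest gold aluminium cap: a disc 60 mm in diameter and 26 mm high with a crimped skirt, lying top up on the bench, loose, about 35 g. z is up, 13 mm above its underside.
- nest (a point): Centre of the nest floor on the shuttle (the plate's top face, 18 mm above the bench). The nest is a raised round collar, 68 mm inside and 80 mm outside diameter, 8 mm high, so the cap has 4 mm of play all round and stands 18 mm above the collar when it is in. Axes as shuttle.
- shuttle: Loose aluminium shuttle, 0.4 to 0.8 kg, on the bench in front of the guides: a plate 170 mm long (x), 84 wide (y), 18 thick. Origin: centre of its underside; x points to the nose (x = +85 mm, corners chamfered). Nest centre at x = +40. Slides with dry friction; pushed flat on side or tail by two spread fingertips it squares itself to them.
- tail (a point): Middle of the flat outer face of the shuttle's tail, at shuttle x = -85 mm, 20 mm up. The tail is an upright wall across the full 84 mm width, 12 mm thick, its top 42 mm above the bench. Axes as shuttle.
- press: Fixed dark cast-iron hand press. Origin: on the bench under the ram axis; x points along the guides into the press. The head overhangs from x = -45 mm on, 70 mm wide, 120 to 215 mm up; the ram's foot is 56 mm up, the column behind the stop. A chrome lever on the -y side rises backwards (+x) to 0.41 m. Neither is to be moved.
- guide_mouth (a point): Mid-line between the guides where they become parallel, on the bench at press x = -60 mm. From here to the stop the two guides are 88 mm apart (2 mm play each side of the shuttle) and 16 mm high; before it a flared mouth reaches back to about x = -98 mm, widening to about 120 mm. Axes as press.
- stop (a point): Middle of the stop's face between the guides, on the bench at press x = +45 mm. With the shuttle's nose against it the nest centre is at press x = 0, y = 0 and the tail's outer face at x = -125 mm. Axes as press.
- small_cap_a: Small gold cap, 42 mm in diameter, 26 mm high, loose; origin at the centre of its underside. To be left alone.
- small_cap_b: Small gold cap like small_cap_a. To be left alone.
- small_cap_c: Small gold cap like small_cap_a. To be left alone.
- bottle: Squat clear glass test bottle, 82 mm in diameter, 88 mm high, loose; origin at the centre of its underside. To be left alone.
- go_gauge: Brass gauge ring, 84 mm in diameter, 16 mm high, lying loose; origin at the centre of its underside. To be left alone.
- screwdriver: Screwdriver lying loose on the bench, on the -y side. To be left alone.
Mind the look-alikes: they are no part of the job. Leave any pink look-alike of the shuttle alone. Leave any green look-alike of the part that bears cap_center alone.

How it is judged:
On the way:
1. the wide cap lies down in the nest while the shuttle is still out in front of the press head (horizontal distance between cap_center and nest below 0.006 m and z of cap_center in the frame of nest between 0.009 and 0.017 m and angle between cap_center's own z axis and vertical below 0.1 rad and x of nest in the frame of press below -0.09 m), for 0.2 s.
At the end, for the whole second after the job is handed in: The wide cap lies top up and level (0.1 rad), down in the nest (within 6 mm of its centre, 4 mm in height); the shuttle rests flat between the guides within 4 mm of the stop, its nest within 6 mm of the guide line, squared within 0.06 rad, at rest (horizontal distance between cap_center and nest below 0.006 m and z of cap_center in the frame of nest between 0.009 and 0.017 m and angle between cap_center's own z axis and vertical below 0.1 rad and x of nest in the frame of press above -0.004 m and y of nest in the frame of press between -0.006 and 0.006 m and angle between the x axis of shuttle and the x axis of press, either way round below 0.06 rad and angle between shuttle's own z axis and vertical below 0.05 rad and linear speed of shuttle below 0.01 m/s); the robot touches nothing.
It fails at once if the shuttle is lifted off the bench or tipped (height (world z) of shuttle above 0.015 m or angle between shuttle's own z axis and vertical above 0.15 rad).
It fails at once if one of the small caps, the glass bottle, the brass ring or the screwdriver is moved by more than 30 mm (distance of any of small_cap_a, small_cap_b, small_cap_c, bottle, go_gauge, screwdriver from where it was at the start of the episode above 0.03 m).
It also fails if it takes over 72 s, if anything falls off the work surface, if the arm or the gripper's body presses on something with over 40 N, if the wrist force passes 120 N, or if a joint passes its speed limit or range.

## Working session

There is one attempt and no reset: what is moved stays moved. The work goes in short steps, Python scripts to look and compute and a tool call to move; the robot and the scene stay as the last step left them, time stands still between calls to the robot, and variables do not carry over. Pictures are saved under pics/ and viewed, about 8 in all and at most 12, crops included, and the job is handed in when it is done.

Besides the shell and the picture viewer there is one more tool, called after ">>>" as a command line: name --argument value ..., lists and objects as JSON in quotes. jog_arm: Moves the arm, as the interface text tells. Its arguments: {"type":"object","properties":{"targets":{"type":"array","items":{"type":"array"}},"grip_force":{"type":"number"}},"required":["targets"]}

```bash
mkdir -p pics; cat > h.py <<'E'
import numpy as np, cv2
from station import ctrl, optics
def snap(n,f):
    c=optics.camera(n); np.savez('pics/'+f+'.npz',**c); cv2.imwrite('pics/'+f+'.png',c['img'][:,:,::-1]); return c
def load(f): return dict(np.load('pics/'+f+'.npz'))
def cloud(c):
    K=c['camera_matrix']; z=c['range_z'].astype(float); v,u=np.mgrid[:480,:640]
    p=np.stack([(u-K[0,2])/K[0,0]*z,-(v-K[1,2])/K[1,1]*z,-z,np.ones_like(z)],-1)
    return (p@np.linalg.inv(c['world_to_cam']).T)[...,:3]
def crop(f,u0,v0,u1,v1,s):
    i=cv2.imread('pics/'+f+'.png')[v0:v1,u0:u1]; cv2.imwrite('pics/%s_c%d_%d.png'%(f,u0,v0),cv2.resize(i,None,fx=s,fy=s,interpolation=cv2.INTER_CUBIC))
E
python3 - <<'E'
from h import *
for n in('top','scene'):
    c=snap(n,n+'0'); print(c['camera_matrix'],np.linalg.inv(c['world_to_cam'])[:3,3])
print(ctrl.get_obs())
E
```

```text
[[435.19786946   0.         319.95017763]
 [  0.         435.19786946 237.46462858]
 [  0.           0.           1.        ]] [ 0.43835068 -0.07103926  0.92636092]
[[566.71153228   0.         314.95155268]
 [  0.         566.71153228 241.00885987]
 [  0.           0.           1.        ]] [0.90182547 0.36567101 1.02712414]
{'time_s': 0.1, 'qpos': array([-1.41362257e+00,  3.00389520e-01,  1.52150394e+00,  3.43685559e-06,
        1.32071534e+00, -6.66021122e-02]), 'joint_vel': array([-5.89731900e-04, -3.57624016e-03, -1.30453566e-03, -6.85070247e-05,
       -1.60982549e-04, -1.77336839e-03]), 'tau': array([ 8.63024543e-04, -5.32645833e+01, -3.53282940e+01,  7.09645939e-02,
        2.34782294e-02, -7.18992328e-05]), 'ee_pos': array([ 0.12201532, -0.53607523,  0.22396371]), 'eef_rot': array([-1.57072538e+00,  1.01366824e-03, -1.34702127e+00]), 'force': array([ 0.3696015 , -0.20920751, -0.68626207]), 'moment': array([ 0.00220005,  0.00888247, -0.02766525]), 'grip_width': 0.09434692538830389}
```

View pics/top0.png

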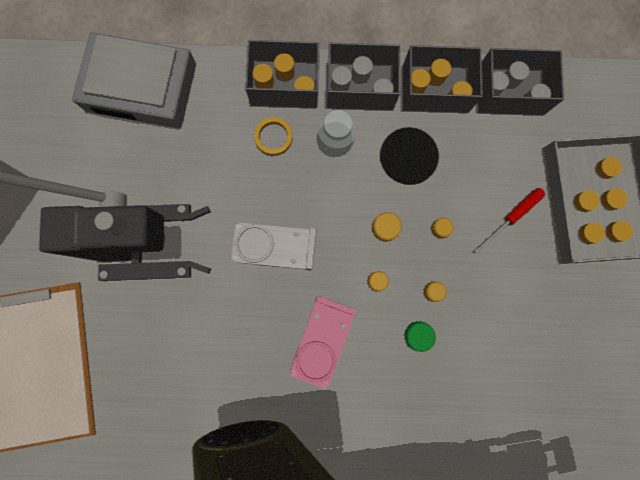

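View pics/scene0.png

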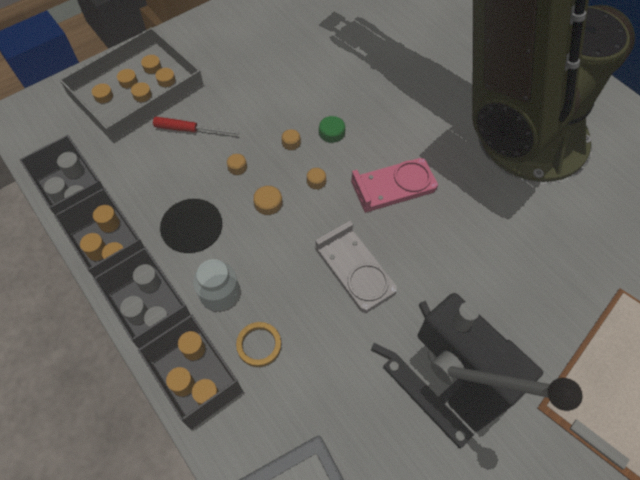

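Top view: four loose gold caps at (387,226), (443,228), (378,281) and (435,291). The one at (387,226) is clearly the widest, so it is the target. The aluminium shuttle is at (273,246) with its nose to the left. The pink shuttle, the green disc and the caps in bins are decoys.

```bash
python3 - <<'E'
from h import *
crop('top0',90,190,470,320,2.1)
c=load('top0');P=cloud(c);h=P[...,2];im=c['img'].astype(int)
def rep(n,m):
    p=P[m];uv=np.argwhere(m)[:,::-1].astype(np.float32)
    r=cv2.minAreaRect((p[:,:2]*1000).astype(np.float32)); print(n,len(p),'mean',p.mean(0).round(4),'rect',np.round(r[0],1),np.round(r[1],1),round(r[2],2),'z',np.percentile(p[:,2],[2,50,98]).round(4))
V,U=np.mgrid[:480,:640]
box=lambda a,b,c_,d:(U>a)&(U<c_)&(V>b)&(V<d)
print('bench z',h[300:320,450:520].mean())
for n,(u,v) in dict(wide=(387,226),a=(443,228),b=(378,281),c=(435,291)).items(): rep(n,box(u-25,v-25,u+25,v+25)&(h>.018))
S=box(222,212,325,280)
rep('plate',S&(h>.01));rep('tailwall',S&(h>.034));rep('collar',S&(h>.0225)&(h<.031)&(U<280))
for n,b in dict(gu=(120,195,192,230),gd=(90,255,192,290)).items(): 
    rep(n,box(*b)&(h>.010)&(h<.022))
rep('head',box(30,190,166,270)&(h>.15))
rep('bottle',box(310,100,362,162)&(h>.03)); print('max',h[100:162,310:362].max())
print(P[226,387],P[246,273])
E
```

```text
bench z 0.0009323035017923211
wide 642 mean [ 0.5844 -0.2146  0.0492] rect [ 522.9 -156.6] [ 57.9 240.5] 46.46 z [0.021  0.0254 0.9264]
a 315 mean [ 0.585  -0.3292  0.0506] rect [ 522.7 -211.8] [ 40.4 327.7] 28.09 z [0.0199 0.0252 0.9264]
b 329 mean [ 0.4717 -0.1962  0.0606] rect [ 466.8 -145.8] [ 39.8 154.9] 6.47 z [0.0208 0.0252 0.9264]
c 331 mean [ 0.454  -0.3168  0.0388] rect [ 450.  -206.1] [ 39.  270.9] 1.98 z [0.0208 0.0253 0.0298]
plate 3249 mean [0.5393 0.0177 0.0274] rect [513.7  14.9] [182.3 138. ] 85.88 z [0.0144 0.0181 0.0429]
tailwall 265 mean [ 0.525  -0.0606  0.1283] rect [507.3 -60.3] [138.5  16.7] 1.98 z [0.0385 0.0418 0.9264]
collar 311 mean [0.5432 0.0595 0.0252] rect [543.5  59. ] [78.8 78.1] 65.18 z [0.0227 0.025  0.0288]
gu 523 mean [0.6072 0.2345 0.0157] rect [605.9 242.1] [34.6 94.9] 3.87 z [0.012  0.0155 0.0212]
gd 1568 mean [0.4819 0.2866 0.0157] rect [487.8 284.7] [ 48.2 195.1] 3.92 z [0.0118 0.0155 0.0208]
head 6202 mean [0.5422 0.2876 0.2156] rect [529.9 154.8] [471.8 122.7] 82.51 z [0.1587 0.2139 0.2652]
bottle 1365 mean [ 0.776  -0.1063  0.0769] rect [ 649.8 -115.2] [418.3 108.1] 2.68 z [0.0319 0.0762 0.0903]
max 0.9263609219600653
[ 0.58736868 -0.21897143  0.02743002] [0.53953542 0.01888875 0.01596365]
```

View pics/top0_c90_190.png

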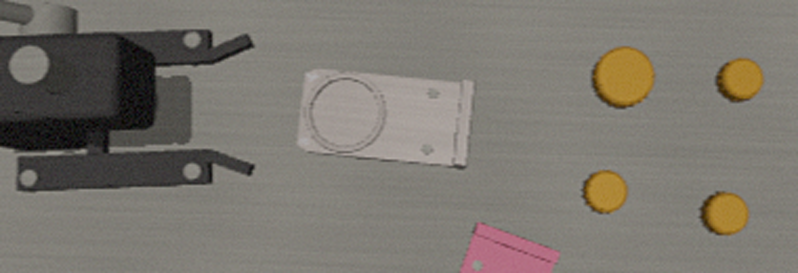

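```bash
cat >> h.py <<'E'
V,U=np.mgrid[:480,:640]
box=lambda a,b,c_,d:(U>a)&(U<c_)&(V>b)&(V<d)
def fitrect(p):
    r=cv2.minAreaRect((p[:,:2]*1000).astype(np.float32)); return np.round(r[0],1),np.round(r[1],1),round(r[2],2)
E
python3 - <<'E'
from h import *
c=load('top0');P=cloud(c);h=P[...,2];h=np.where(c['range_z']>0,h,-1)
for n,(u,v) in dict(wide=(387,226),a=(443,228),b=(378,281),c=(435,291)).items():
    m=box(u-25,v-25,u+25,v+25)&(h>.02);p=P[m];print(n,p.mean(0).round(4),cv2.minEnclosingCircle((p[:,:2]*1000).astype(np.float32)),np.percentile(p[:,2],[50,98]))
S=box(222,212,325,280)
for n,m in dict(plate=(h>.013)&(h<.023),wall=h>.034,collar=(h>.0225)&(h<.031)&(U<280)).items(): print(n,fitrect(P[S&m]),P[S&m].mean(0).round(4))
# edges of plate top long sides
def line(pts): 
    vx,vy,x0,y0=cv2.fitLine(pts.astype(np.float32),cv2.DIST_HUBER,0,.001,.001).ravel(); return np.degrees(np.arctan2(vx,vy)),x0,y0
def edge(m,cols,lo):
    o=[]
    for u in cols:
        v=np.where(m[:,u])[0]
        if len(v): o.append(P[v.max() if lo else v.min(),u,:2])
    return np.array(o)
m=S&(h>.013)
for nm,lo in(('+x',0),('-x',1)): print('shuttle',nm,line(edge(m,range(250,300),lo)))
g=(h>.0115)&(h<.022)
for nm,b,lo,cols in(('up inner',(120,195,192,230),1,range(168,189)),('dn inner',(90,255,192,290),0,range(102,189)),('dn outer',(90,255,192,290),1,range(102,189))):
    e=edge(g&box(*b),cols,lo);print(nm,line(e),e[0],e[-1],len(e))
m=box(90,195,225,290)&g; ys=P[m][:,1]; 
for a,b in((.14,.15),(.15,.16),(.16,.17),(.17,.18),(.18,.19),(.19,.2),(.2,.21),(.21,.22)):
    q=P[m&(P[...,1]>a)&(P[...,1]<b)][:,0]; print(a,[ (x.min().round(4),x.max().round(4)) for x in (q[q<.54],q[q>.54]) if len(x)])
E
```

```text
wide [ 0.5885 -0.2187  0.0254] ((588.7857666015625, -219.5048065185547), 30.246206283569336) [0.02539443 0.02882213]
a [ 0.5895 -0.337   0.025 ] ((590.5817260742188, -337.7886657714844), 21.071552276611328) [0.02514022 0.02856136]
b [ 0.473  -0.2015  0.025 ] ((473.4054870605469, -202.1579132080078), 20.904451370239258) [0.02513135 0.02812643]
c [ 0.4542 -0.3207  0.0252] ((454.6341247558594, -321.34088134765625), 21.06081771850586) [0.02530929 0.02869869]
plate (array([540.8,  19.2]), array([169.9,  84.4]), 85.88) [0.5403 0.0213 0.0177]
wall (array([535.2, -59.5]), array([11.9, 83.6]), 86.03) [ 0.5345 -0.0595  0.0415]
collar (array([543.5,  59. ]), array([78.8, 78.1]), 65.18) [0.5432 0.0595 0.0252]
shuttle +x (np.float32(3.7869477), np.float32(0.58167404), np.float32(0.017340146))
shuttle -x (np.float32(3.950244), np.float32(0.49921018), np.float32(0.013961483))
up inner (np.float32(177.64438), np.float32(0.5910732), np.float32(0.2226283)) [0.58889738 0.24390525] [0.59195405 0.20117439] 21
dn inner (np.float32(178.46947), np.float32(0.49783212), np.float32(0.31003696)) [0.49786632 0.37386853] [0.50295489 0.19500365] 87
dn outer (np.float32(176.02666), np.float32(0.464347), np.float32(0.28687945)) [0.45849578 0.37052851] [0.47180326 0.19334889] 87
0.14 []
0.15 [(np.float64(0.479), np.float64(0.4917))]
0.16 [(np.float64(0.4811), np.float64(0.4953)), (np.float64(0.6075), np.float64(0.621))]
0.17 [(np.float64(0.4847), np.float64(0.4991)), (np.float64(0.6016), np.float64(0.6184))]
0.18 [(np.float64(0.4884), np.float64(0.501)), (np.float64(0.5969), np.float64(0.6136))]
0.19 [(np.float64(0.4697), np.float64(0.5031)), (np.float64(0.5921), np.float64(0.6099))]
0.2 [(np.float64(0.4693), np.float64(0.5028)), (np.float64(0.5916), np.float64(0.6246))]
0.21 [(np.float64(0.4689), np.float64(0.5026)), (np.float64(0.5911), np.float64(0.6244))]
```

```bash
cat >> h.py <<'E'
def go(x,y,z,yaw):
    o=ctrl.get_obs();p=o['ee_pos'];w=o['eef_rot'][2];d=np.array([x,y,z])-p
    tx=np.array([np.cos(w),np.sin(w),0]);tz=np.array([-np.sin(w),np.cos(w),0])
    print('t',round(o['time_s'],2),'pos',p.round(4),'rpy',o['eef_rot'].round(4),'w',round(o['grip_width'],4),'F',o['force'].round(1),'\nSHIFT cm',(100*np.array([d@tx,-d[2],d@tz])).round(2),'TURN',round(-(yaw-w),4))
E
python3 - <<'E'
from h import *
c=load('top0');P=cloud(c);h=np.where(c['range_z']>0,P[...,2],-1)
for f in('top0','scene0'):
    c=load(f);P=cloud(c);h=np.where(c['range_z']>0,P[...,2],-1)
    g=(h>.0115)&(h<.019)&(P[...,1]>.195)&(P[...,1]<.37)
    for n,a,b in(('dn',.44,.52),('up',.58,.64)):
        m=g&(P[...,0]>a)&(P[...,0]<b); m=cv2.erode(cv2.morphologyEx(m.astype(np.uint8),cv2.MORPH_OPEN,np.ones((3,3))),np.ones((1,1)))>0
        p=P[m]
        if len(p)<50: print(n,len(p));continue
        # edges per y bin
        bs=np.arange(.198,.37,.008);E=[(y,*np.percentile(p[(p[:,1]>y)&(p[:,1]<y+.008),0],[2,98])) for y in bs if ((p[:,1]>y)&(p[:,1]<y+.008)).sum()>8]
        E=np.array(E);print(f,n,len(p),fitrect(p),'y',E[0,0],E[-1,0]); print(np.polyfit(E[:,0]+.004-.2,E[:,1],1).round(4),np.polyfit(E[:,0]+.004-.2,E[:,2],1).round(4)); print(E.round(4).tolist()[::3])
go(.5885,-.219,.15,-.068)
E
```

```text
top0 dn 1275 (array([491.2, 282.3]), array([ 54.5, 173.1]), 4.21) y 0.198 0.36600000000000016
[-0.04    0.4691] [-0.0487  0.5033]
[[0.198, 0.4716, 0.5026], [0.222, 0.4687, 0.4999], [0.246, 0.4681, 0.4989], [0.27, 0.4653, 0.4965], [0.294, 0.4645, 0.5156], [0.318, 0.4618, 0.4947], [0.342, 0.4612, 0.4923], [0.366, 0.4797, 0.4919]]
top0 up 441 (array([606.1, 239.5]), array([34.4, 87.2]), 4.48) y 0.198 0.2780000000000001
[0.2617 0.5855] [-0.0305  0.6223]
[[0.198, 0.5918, 0.6226], [0.222, 0.5909, 0.6238], [0.246, 0.5884, 0.6208], [0.27, 0.6083, 0.6202]]
dn 0
scene0 up 1669 (array([602. , 284.7]), array([ 39.7, 172.2]), 4.08) y 0.198 0.36600000000000016
[-0.0762  0.5948] [-0.0647  0.6256]
[[0.198, 0.5972, 0.6213], [0.222, 0.5929, 0.6246], [0.246, 0.5899, 0.6221], [0.27, 0.59, 0.6217], [0.294, 0.587, 0.6185], [0.318, 0.5857, 0.6177], [0.342, 0.5847, 0.616], [0.366, 0.582, 0.6141]]
t 0.1 pos [ 0.122  -0.5361  0.224 ] rpy [-1.5707e+00  1.0000e-03 -1.3470e+00] w 0.0943 F [ 0.4 -0.2 -0.7] 
SHIFT cm [-20.57   7.4   52.52] TURN -1.279
```

>>> jog_arm --targets '[[9.4,[-1.5,0,3],-0.08],[9.4,[-3,1,7],-0.2],[9.4,[-5,2,11],-0.32],[9.4,[-7,3,15],-0.45],[9.4,[-8.5,4,19.5],-0.58],[9.4,[-10,5,24],-0.71],[9.4,[-12,6,28.5],-0.84],[9.4,[-13.5,7,33],-0.97],[9.4,[-15,7.4,37],-1.1],[9.4,[-16.5,7.4,41],-1.2]]' --grip_force 12

```text
time_s: 1.1
ee_pos: [0.4863, -0.2828, 0.1495]
eef_rot: [-1.57, 0.002, -0.141]
force: [0.2, -0.4, -0.3]
grip_width: 0.0938
```

```bash
python3 -c "
from h import *
go(.5885,-.219,.031,-.068)"
```

```text
t 1.1 pos [ 0.4863 -0.2828  0.1495] rpy [-1.5701e+00  1.5000e-03 -1.4150e-01] w 0.0938 F [ 0.2 -0.4 -0.3] 
SHIFT cm [ 9.22 11.85  7.76] TURN -0.0735
```

>>> jog_arm --targets '[[9.4,[3,0,2.5],-0.03],[9.4,[6,1,5],-0.06],[9.4,[8.5,3,7.2],-0.074],[9.4,[9.2,6,7.7],-0.074],[9.4,[9.2,7,7.7],-0.074],[9.4,[9.2,7,7.7],-0.074]]'

```text
time_s: 1.7
ee_pos: [0.5864, -0.2216, 0.0789]
eef_rot: [-1.57, 0.003, -0.073]
force: [0.1, -0.4, 1.4]
grip_width: 0.0942
```

```bash
python3 -c "
from h import *
go(.5885,-.219,.031,-.068)"
```

```text
t 1.7 pos [ 0.5864 -0.2216  0.0789] rpy [-1.5697  0.0033 -0.0731] w 0.0942 F [ 0.1 -0.4  1.4] 
SHIFT cm [0.19 4.79 0.28] TURN -0.0051
```

>>> jog_arm --targets '[[9.4,[0.2,1.5,0.25],0],[9.4,[0.2,3.2,0.25],0],[9.4,[0.2,4.5,0.25],0],[9.4,[0.2,4.8,0.25],0],[9.4,[0.2,4.8,0.25],0],[4,[0.2,4.8,0.25],0],[4,[0.2,4.8,0.25],0],[4,[0.2,4.8,0.25],0],[4,[0.2,4.8,0.25],0],[4,[0.2,4.8,0.25],0]]' --grip_force 12

```text
time_s: 2.7
ee_pos: [0.5898, -0.2194, 0.0327]
eef_rot: [-1.571, -0.0, -0.073]
force: [-0.2, -0.5, 2.4]
grip_width: 0.0592
```

>>> jog_arm --targets '[[4,[0,0,0],0],[4,[0,0,0],0],[4,[0,0,0],0],[4,[0,0,0],0],[4,[0,-1,0],0],[4,[0,-2.5,0],0],[4,[0,-4.5,0],0],[4,[0,-6,0],0],[4,[0,-6,0],0],[4,[0,-6,0],0]]'

```text
time_s: 3.7
ee_pos: [0.5896, -0.2194, 0.0926]
eef_rot: [-1.571, -0.0, -0.073]
force: [0.6, 0.2, -0.4]
grip_width: 0.0595
```

```bash
python3 - <<'E'
from h import *
c=snap('scene','s1'); P=cloud(c);h=np.where(c['range_z']>0,P[...,2],-1)
uv=cv2.projectPoints(np.array([[.589,-.219,.07]]),*(lambda M:(cv2.Rodrigues((np.diag([1,-1,-1])@M[:3,:3]))[0],np.diag([1,-1,-1])@M[:3,3]))(c['world_to_cam']),c['camera_matrix'],None)[0].ravel();print(uv)
u,v=map(int,uv);crop('s1',max(u-70,0),max(v-60,0),u+70,v+60,4);print(max(u-70,0),max(v-60,0))
go(.5435,.0591,.1,-.068)
E
ls pics
```

```text
[265.64618048 185.01743877]
195 125
t 3.75 pos [ 0.5894 -0.2192  0.0918] rpy [-1.5705e+00  8.0000e-04 -7.3000e-02] w 0.0593 F [-0.1  0.3 -0.4] 
SHIFT cm [-6.6  -0.82 27.42] TURN -0.005
s1.npz
s1.png
s1_c195_125.png
scene0.npz
scene0.png
top0.npz
top0.png
top0_c90_190.png
```

View pics/s1_c195_125.png

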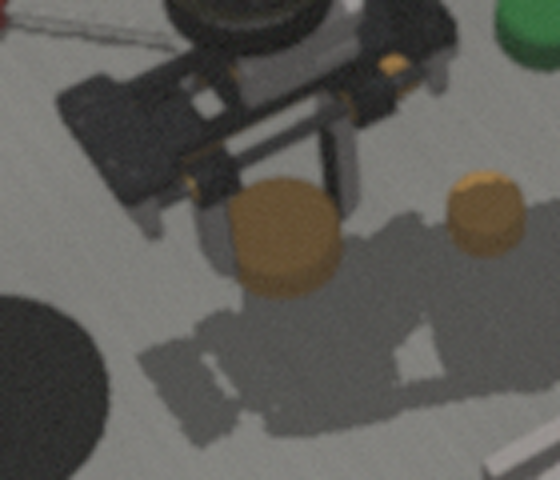

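>>> jog_arm --targets '[[4,[-0.5,-0.4,2],0],[4,[-1.2,-0.8,5],0],[4,[-2.2,-0.8,9],0],[4,[-3.2,-0.8,13],0],[4,[-4.2,-0.8,17],0],[4,[-5.2,-0.8,21],-0.005],[4,[-6,-0.8,24.5],-0.005],[4,[-6.4,-0.8,26.5],-0.005],[4,[-6.6,-0.8,27.4],-0.005],[4,[-6.6,-0.8,27.4],-0.005]]'

```text
time_s: 4.75
ee_pos: [0.5435, 0.0592, 0.0999]
eef_rot: [-1.571, 0.001, -0.067]
force: [-0.9, -1.4, -1.0]
grip_width: 0.0596
```

>>> jog_arm --targets '[[4,[0,0,0],0],[4,[0,0,0],0]]'

```text
time_s: 4.95
ee_pos: [0.544, 0.0577, 0.1003]
eef_rot: [-1.571, 0.0, -0.069]
force: [-0.8, 0.4, -1.0]
grip_width: 0.0596
```

```bash
python3 - <<'E'
from h import *
c=snap('scene','s2'); P=cloud(c);h=np.where(c['range_z']>0,P[...,2],-1)
hsv=cv2.cvtColor(c['img'],cv2.COLOR_RGB2HSV)
go(.5435,.0591,.05,-.068)
m=(hsv[...,1]>120)&(hsv[...,0]>8)&(hsv[...,0]<35)&(abs(P[...,0]-.5435)<.08)&(abs(P[...,1]-.059)<.08)&(h>.045)
p=P[m];print(len(p),p.mean(0).round(4),p[:,2].min(),p[:,2].max(),fitrect(p[p[:,2]>np.percentile(p[:,2],50)]))
v,u=np.argwhere(m).mean(0).astype(int);print(u,v);crop('s2',u-70,v-60,u+70,v+60,4);print(u-70,v-60)
E
mv pics/s2_c*.png pics/s2c.png
```

```text
t 5.0 pos [0.544  0.0577 0.1003] rpy [-1.5709e+00  2.0000e-04 -6.9300e-02] w 0.0591 F [ 0.5 -0.1 -0.1] 
SHIFT cm [-0.05  5.03  0.13] TURN -0.0013
263 [0.5416 0.0697 0.0929] 0.07854815906241563 0.0982510847242245 (array([540.3,  66.3]), array([54.3, 35. ]), 30.88)
375 269
305 209
```

View pics/s2c.png

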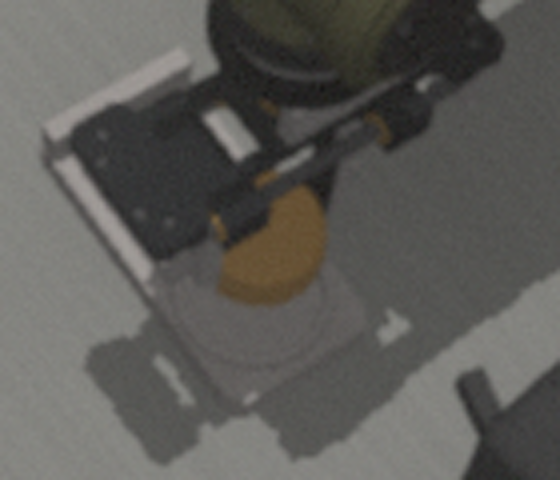

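The cap hangs level between the fingers, at about (265,235) in the first crop and over the collar at (270,240) in the second. I'll lower it now.

>>> jog_arm --targets '[[4,[0,1.5,0.1],0],[4,[0,3,0.1],0],[4,[0,4,0.1],0],[4,[0,4.5,0.1],0],[4,[0,4.8,0.1],0],[4,[0,4.9,0.1],0],[4,[0,4.9,0.1],0]]'

```text
time_s: 5.7
ee_pos: [0.5441, 0.0597, 0.0518]
eef_rot: [-1.571, -0.0, -0.068]
force: [-0.2, 0.2, 0.4]
grip_width: 0.0592
```

```bash
python3 -c "
from h import *
go(.5435,.0591,.05,-.068)"
```

```text
t 5.7 pos [0.5441 0.0597 0.0518] rpy [-1.5707e+00 -4.0000e-04 -6.8000e-02] w 0.0592 F [-0.2  0.2  0.4] 
SHIFT cm [-0.05  0.18 -0.06] TURN -0.0
```

No contact yet, about 1 mm to go. I'll lower it a little more, release, and lift.

>>> jog_arm --targets '[[4,[0,0.1,0],0],[4,[0,0.15,0],0],[4,[0,0.15,0],0],[7,[0,0.15,0],0],[8,[0,0.15,0],0],[9.4,[0,0.15,0],0],[9.4,[0,0.15,0],0],[9.4,[0,0.15,0],0],[9.4,[0,-1,0],0],[9.4,[0,-3,0],0]]'

```text
time_s: 6.7
ee_pos: [0.5433, 0.0597, 0.0815]
eef_rot: [-1.571, 0.002, -0.068]
force: [0.1, 0.9, 0.2]
grip_width: 0.0938
```

>>> jog_arm --targets '[[9.4,[0,-2,-3],0],[9.4,[0,-4,-7],0],[9.4,[0,-6,-11.5],0],[9.4,[0,-6,-16],0],[9.4,[0,-6,-20],0],[9.4,[0,-6,-23],0],[9.4,[0,-6,-24],0],[9.4,[0,-6,-24],0]]'

```text
time_s: 7.5
ee_pos: [0.5275, -0.1804, 0.1419]
eef_rot: [-1.571, -0.0, -0.07]
force: [0.1, 0.4, -0.1]
grip_width: 0.094
```

```bash
cat >> h.py <<'E'
def shut(f):
    c=snap('top',f);P=cloud(c);h=np.where(c['range_z']>0,P[...,2],-1)
    R=(P[...,0]>.42)&(P[...,0]<.66)&(P[...,1]>-.12)&(P[...,1]<.3)
    hsv=cv2.cvtColor(c['img'],cv2.COLOR_RGB2HSV)
    g=(hsv[...,1]>120)&(hsv[...,0]>8)&(hsv[...,0]<35)&R
    k=(hsv[...,2]>125)&(hsv[...,1]<50)&(h>.013)&(h<.05)&R
    for n,m in(('cap',g&(h>.038)),('light',k),('wall',k&(h>.034))):
        if m.sum()>9: p=P[m];print(n,m.sum(),p.mean(0).round(4),fitrect(p),cv2.minEnclosingCircle((p[:,:2]*1000).astype(np.float32)) if n=='cap' else '',np.percentile(p[:,2],[2,50,98]).round(4))
    return c,P,h
E
python3 - <<'E'
from h import *
shut('t3'); crop('t3',200,190,340,290,5)
go(.5,.0,.1,0)
E
```

```text
cap 824 [0.523  0.0254 0.1404] (array([514.7,  66.4]), array([401.4, 119.5]), 76.93) ((480.4145812988281, 74.61416625976562), 201.28334045410156) [0.0398 0.044  0.5052]
light 2559 [0.5391 0.013  0.0209] (array([557.5,  74.4]), array([145.8, 287.5]), 4.04)  [0.0146 0.0183 0.0427]
wall 246 [ 0.5358 -0.054   0.0412] (array([540.4,  10.2]), array([151.8,  83.4]), 85.88)  [0.0383 0.0412 0.0445]
t 7.55 pos [ 0.5276 -0.1793  0.1418] rpy [-1.5706e+00 -2.0000e-04 -6.8500e-02] w 0.0941 F [-0.7  1.  -1. ] 
SHIFT cm [-3.98  4.18 17.7 ] TURN -0.0685
```

View pics/t3_c200_190.png

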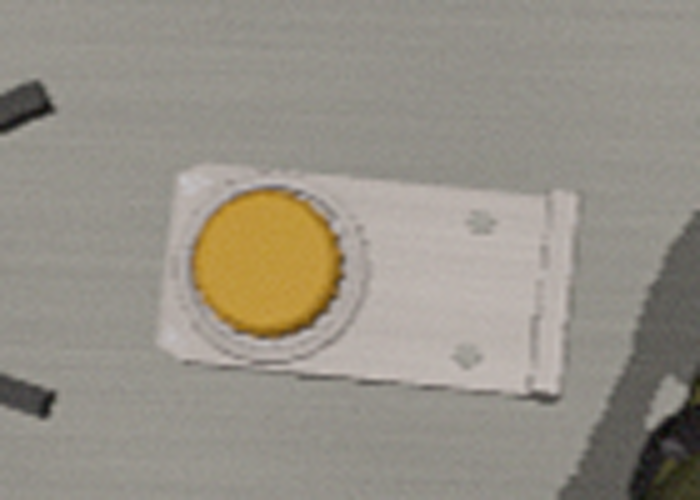

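```bash
python3 - <<'E'
from h import *
c=load('t3');P=cloud(c);h=np.where(c['range_z']>0,P[...,2],-1)
R=(P[...,0]>.46)&(P[...,0]<.62)&(P[...,1]>-.1)
p=P[R&(P[...,1]<-.03)&(h>.034)&(h<.05)];print('wall',p.mean(0),fitrect(p))
p=P[R&(P[...,1]>.02)&(P[...,1]<.1)&(h>.038)&(h<.05)];print('cap',p.mean(0),fitrect(p))
p=P[R&(P[...,1]<.12)&(h>.013)&(h<.023)];print('plate',fitrect(p))
go(.5355,-.0597,.035,-.068)
E
```

```text
wall [ 0.53471221 -0.05957401  0.04127253] (array([535.2, -59.5]), array([12. , 83.8]), 85.88)
cap [0.54366585 0.05935438 0.04321469] (array([543.8,  59.6]), array([57.8, 57.6]), 1.62)
plate (array([541. ,  19.4]), array([170.3,  84.3]), 85.97)
t 7.55 pos [ 0.5276 -0.1793  0.1418] rpy [-1.5706e+00 -2.0000e-04 -6.8500e-02] w 0.0941 F [-0.7  1.  -1. ] 
SHIFT cm [-0.03 10.68 11.99] TURN -0.0005
```

>>> jog_arm --targets '[[9.4,[0,0,4],0],[9.4,[0,2,8],0],[9.4,[0,4,11],0],[9.4,[0,5,12],0],[9.4,[0,7,12],0],[9.4,[0,9,12],0],[9.4,[0,10.3,12],0],[9.4,[0,10.7,12],0],[9.4,[0,10.7,12],0]]'

```text
time_s: 8.45
ee_pos: [0.5358, -0.06, 0.0345]
eef_rot: [-1.571, 0.0, -0.068]
force: [-0.1, 1.3, 0.1]
grip_width: 0.0938
```

>>> jog_arm --targets '[[8,[0,0,0],0],[8,[0,0,0],0],[8,[0,0,0],0],[8,[0,0,0],0],[8,[0,0,0],0]]' --grip_force 10

```text
time_s: 8.95
ee_pos: [0.5362, -0.0601, 0.0353]
eef_rot: [-1.571, -0.001, -0.068]
force: [-0.8, 0.6, 7.5]
grip_width: 0.0839
```

```bash
python3 -c "
from h import *
go(.5636,-.04,.034,.068)"
```

```text
t 8.95 pos [ 0.5362 -0.0601  0.0353] rpy [-1.571e+00 -1.300e-03 -6.800e-02] w 0.0839 F [-0.8  0.6  7.5] 
SHIFT cm [2.6  0.13 2.2 ] TURN -0.136
```

>>> jog_arm --targets '[[8,[0.1,0,0.1],-0.01],[8,[0.4,0,0.3],-0.025],[8,[0.7,0,0.6],-0.04],[8,[1.0,0,0.9],-0.055],[8,[1.3,0,1.2],-0.07],[8,[1.6,0,1.5],-0.085],[8,[1.9,0,1.8],-0.1],[8,[2.2,0,2.0],-0.115],[8,[2.5,0,2.2],-0.13],[8,[2.6,0,2.2],-0.136]]'

```text
time_s: 9.95
ee_pos: [0.5633, -0.04, 0.0353]
eef_rot: [-1.571, 0.0, 0.069]
force: [-7.0, -1.0, 9.8]
grip_width: 0.0837
```

```bash
cat >> h.py <<'E'
def pose(f):
    c=snap('top',f);P=cloud(c);h=np.where(c['range_z']>0,P[...,2],-1)
    hsv=cv2.cvtColor(c['img'],cv2.COLOR_RGB2HSV)
    R=(P[...,0]>.46)&(P[...,0]<.64)&(P[...,1]>-.12)&(P[...,1]<.3)
    g=(hsv[...,1]>120)&(hsv[...,0]>8)&(hsv[...,0]<35)&R
    p=P[g&(h>.034)&(h<.06)]
    if len(p): print('cap',len(p),p.mean(0).round(4),fitrect(p))
    w=R&(hsv[...,1]<60)&(hsv[...,2]>110)
    p=P[w&(h>.013)&(h<.023)];print('plate',len(p),fitrect(p))
E
python3 - <<'E'
from h import *
pose('t4'); crop('t4',150,180,350,300,4)
go(.5622,-.02,.034,.068)
E
```

```text
cap 318 [0.5568 0.0904 0.0435] (array([557. ,  92.5]), array([30.3, 57.1]), 79.21)
plate 357 (array([552.1, 145.4]), array([145.7, 147.8]), 3.8)
t 10.0 pos [ 0.5633 -0.04    0.0353] rpy [-1.5711e+00  1.0000e-04  6.8900e-02] w 0.0838 F [-5.2 -0.8  8. ] 
SHIFT cm [0.03 0.13 2.  ] TURN 0.0009
```

View pics/t4_c150_180.png

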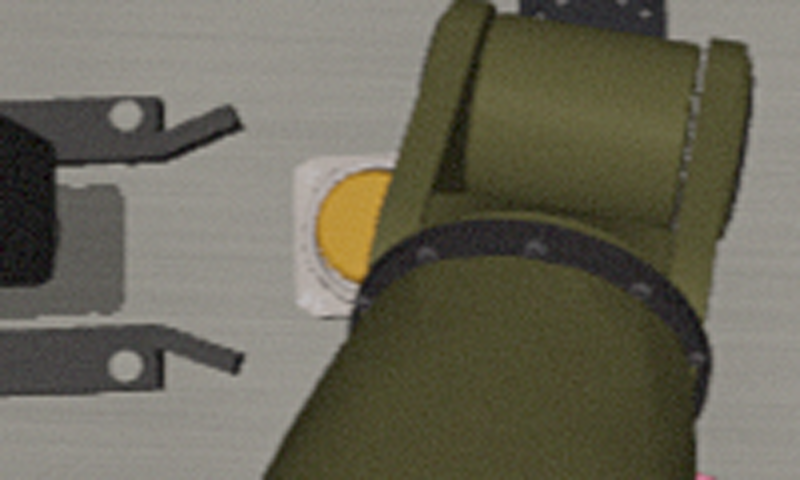

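The shuttle has followed the grip and lies on the guide line: plate rows 155–318 in the crop, and the mouth's mid-line extrapolates to about row 236. I'll advance it gently.

>>> jog_arm --targets '[[8,[0,0,0.3],0],[8,[0,0,0.8],0],[8,[0,0,1.3],0],[8,[0,0,1.8],0],[8,[0,0,2.3],0],[8,[0,0,2.8],0],[8,[0,0,3.3],0],[8,[0,0,3.8],0],[8,[0,0,4.2],0],[8,[0,0,4.4],0]]'

```text
time_s: 11.0
ee_pos: [0.5607, 0.0039, 0.0352]
eef_rot: [-1.572, -0.001, 0.068]
force: [0.4, -5.3, 6.3]
grip_width: 0.0839
```

>>> jog_arm --targets '[[8,[0,0,0.3],0],[8,[0,0,0.7],0],[8,[0,0,1.1],0],[8,[0,0,1.5],0],[8,[0,0,1.9],0],[8,[0,0,2.3],0],[8,[0,0,2.6],0],[8,[0,0,2.8],0]]'

```text
time_s: 11.8
ee_pos: [0.5587, 0.0318, 0.0352]
eef_rot: [-1.572, -0.001, 0.068]
force: [0.1, -5.9, 7.0]
grip_width: 0.084
```

```bash
python3 - <<'E'
from h import *
snap('scene','s5'); crop('s5',300,190,500,340,4); go(.5473+.15*.068,.05,.034,.068)
E
```

```text
t 11.85 pos [0.5588 0.032  0.0352] rpy [-1.5716e+00 -1.3000e-03  6.8400e-02] w 0.0839 F [ 0.3 -3.7  5.7] 
SHIFT cm [-0.    0.12  1.81] TURN 0.0004
```

View pics/s5_c300_190.png

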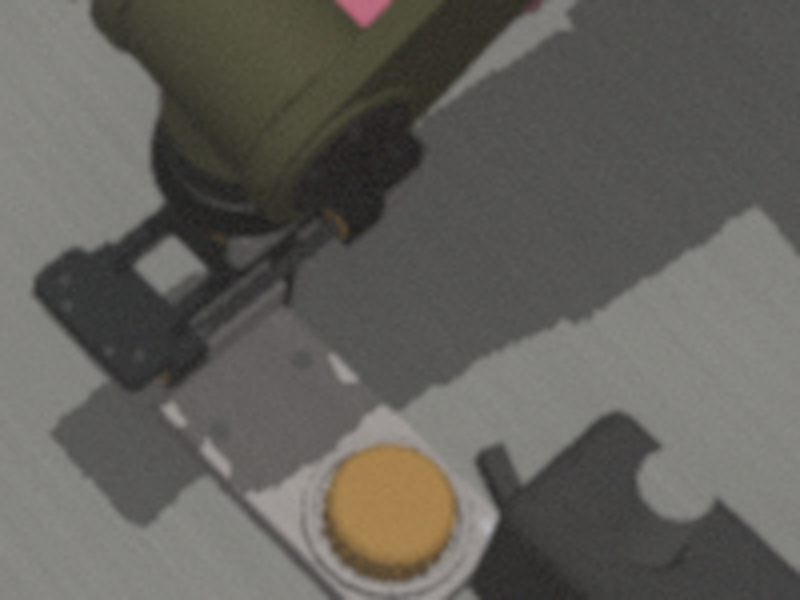

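>>> jog_arm --targets '[[8,[0,0,0.3],0],[8,[0,0,0.7],0],[8,[0,0,1.1],0],[8,[0,0,1.5],0],[8,[0,0,1.9],0],[8,[0,0,2.3],0],[8,[0,0,2.7],0],[8,[0,0,3],0]]'

```text
time_s: 12.65
ee_pos: [0.5567, 0.0617, 0.0352]
eef_rot: [-1.572, -0.001, 0.068]
force: [0.9, -6.3, 6.7]
grip_width: 0.0838
```

>>> jog_arm --targets '[[8,[0,0,0.3],0],[8,[0,0,0.7],0],[8,[0,0,1.1],0],[8,[0,0,1.5],0],[8,[0,0,1.9],0],[8,[0,0,2.3],0],[8,[0,0,2.7],0],[8,[0,0,3],0]]'

```text
time_s: 13.45
ee_pos: [0.5547, 0.0917, 0.0352]
eef_rot: [-1.572, -0.001, 0.068]
force: [0.6, -4.9, 6.1]
grip_width: 0.084
```

>>> jog_arm --targets '[[8,[0,0,0.3],0],[8,[0,0,0.7],0],[8,[0,0,1.1],0],[8,[0,0,1.5],0],[8,[0,0,1.9],0],[8,[0,0,2.3],0],[8,[0,0,2.7],0],[8,[0,0,3],0]]'

```text
time_s: 14.25
ee_pos: [0.5526, 0.1216, 0.0352]
eef_rot: [-1.571, -0.001, 0.068]
force: [-0.3, -6.1, 6.6]
grip_width: 0.0839
```

Side force is near zero and the slide is smooth, with about 12 mm left. I'll ease it onto the stop in small steps.

>>> jog_arm --targets '[[8,[0,0,0.15],0],[8,[0,0,0.3],0],[8,[0,0,0.45],0],[8,[0,0,0.6],0],[8,[0,0,0.75],0],[8,[0,0,0.85],0],[8,[0,0,0.95],0]]'

```text
time_s: 14.95
ee_pos: [0.552, 0.1309, 0.0352]
eef_rot: [-1.571, -0.001, 0.068]
force: [0.8, -5.5, 7.6]
grip_width: 0.0841
```

>>> jog_arm --targets '[[8,[0,0,0.1],0],[8,[0,0,0.2],0],[8,[0,0,0.3],0],[8,[0,0,0.3],0]]'

```text
time_s: 15.35
ee_pos: [0.5518, 0.134, 0.0352]
eef_rot: [-1.571, -0.001, 0.068]
force: [1.0, -3.4, 6.4]
grip_width: 0.0836
```

>>> jog_arm --targets '[[8,[0,0,0.1],0],[8,[0,0,0.2],0],[8,[0,0,0.3],0],[8,[0,0,0.3],0]]'

```text
time_s: 15.75
ee_pos: [0.5516, 0.137, 0.0352]
eef_rot: [-1.571, -0.001, 0.068]
force: [-0.4, -4.9, 6.2]
grip_width: 0.0836
```

>>> jog_arm --targets '[[9.4,[0,0,0],0],[9.4,[0,0,0],0],[9.4,[0,0,0],0],[9.4,[0,-2,0],0],[9.4,[0,-4,0],0],[9.4,[0,-5,-3],0],[5,[0,-5,-7],0],[5,[0,-5,-10],0],[5,[0,-5,-10],0],[5,[0,-5,-10],0]]'

```text
time_s: 16.75
ee_pos: [0.5578, 0.0375, 0.0843]
eef_rot: [-1.571, 0.0, 0.067]
force: [0.5, 0.1, -1.6]
grip_width: 0.0654
```

```bash
python3 - <<'E'
from h import *
c=snap('top','t6');P=cloud(c);h=np.where(c['range_z']>0,P[...,2],-1)
p=P[(h>.034)&(h<.047)&(P[...,0]>.49)&(P[...,0]<.62)&(P[...,1]>.09)&(P[...,1]<.17)]
print('wall',len(p),p.mean(0).round(4),fitrect(p)); crop('t6',90,180,290,300,4)
go(.5545,.10,.035,.068)
E
```

```text
wall 12 [0.5611 0.1372 0.0411] (array([560.9, 137.6]), array([ 2.7, 10.5]), 3.17)
t 16.8 pos [0.5578 0.0381 0.0843] rpy [-1.5706e+00  3.0000e-04  6.8000e-02] w 0.0614 F [ 0.  -0.1  0.9] 
SHIFT cm [0.09 4.93 6.2 ] TURN 0.0
```

View pics/t6_c90_180.png

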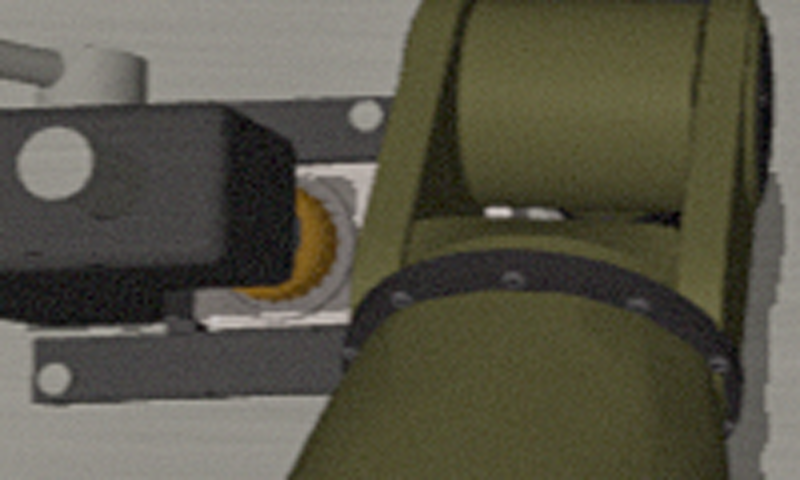

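The shuttle is between the guides with the cap at crop (290,245), partly under the head. Next I'll press on the tail face with two spread fingertips until the stop reacts.

>>> jog_arm --targets '[[5,[0.1,1,1],0],[5,[0.1,2,3],0],[5,[0.1,3.5,5],0],[5,[0.1,4.9,6],0],[5,[0.1,4.9,6.2],0],[5,[0.1,4.9,6.2],0]]'

```text
time_s: 17.4
ee_pos: [0.5546, 0.0999, 0.0352]
eef_rot: [-1.571, 0.001, 0.069]
force: [0.7, -0.1, -0.2]
grip_width: 0.0499
```

>>> jog_arm --targets '[[5,[0,0,0.3],0],[5,[0,0,0.6],0],[5,[0,0,1],0],[5,[0,0,1.4],0],[5,[0,0,1.7],0],[5,[0,0,2],0],[5,[0,0,2.2],0],[5,[0,0,2.4],0],[5,[0,0,2.4],0]]'

```text
time_s: 18.3
ee_pos: [0.5529, 0.1215, 0.0355]
eef_rot: [-1.574, 0.001, 0.069]
force: [-3.3, -16.1, 4.9]
grip_width: 0.0499
```

>>> jog_arm --targets '[[5,[0,0,0.1],0],[5,[0,0,0.2],0],[5,[0,0,0.3],0],[5,[0,0,0.3],0]]'

```text
time_s: 18.7
ee_pos: [0.5528, 0.1217, 0.0355]
eef_rot: [-1.578, 0.002, 0.068]
force: [-3.3, -38.6, 7.6]
grip_width: 0.0501
```

The force climbs to 39 N with no motion, while sliding friction was only about 5 N, so the shuttle is against the stop. I'll back off and check.

>>> jog_arm --targets '[[5,[0,0,-0.5],0],[5,[0,0,-2],0],[5,[0,0,-5],0],[5,[0,-3,-9],0],[5,[0,-7,-13],0],[5,[0,-11,-17],0],[5,[0,-15,-21],0],[5,[0,-17,-25],0],[5,[0,-17,-28],0],[5,[0,-17,-28],0]]'

```text
time_s: 19.7
ee_pos: [0.5719, -0.1577, 0.2069]
eef_rot: [-1.572, -0.002, 0.064]
force: [0.2, -1.2, -1.3]
grip_width: 0.0501
```

```bash
python3 - <<'E'
from h import *
c=snap('top','t7');snap('scene','s7');P=cloud(c);h=np.where(c['range_z']>0,P[...,2],-1)
B=(P[...,0]>.49)&(P[...,0]<.61)&(P[...,1]>.1)&(P[...,1]<.24)
print('wall',fitrect(P[B&(h>.034)&(h<.047)&(P[...,1]<.16)]))
p=P[B&(h>.013)&(h<.023)&(P[...,1]<.18)&(P[...,0]>.505)&(P[...,0]<.595)];print('plate z',np.percentile(p[:,2],[5,50,95]))
hsv=cv2.cvtColor(c['img'],cv2.COLOR_RGB2HSV);q=P[B&(hsv[...,1]>120)&(h>.035)&(h<.06)];print('cap z',len(q),np.median(q[:,2]),'front edge y',q[:,1].min(),np.median(q[:,0]))
a=load('top0')['img'].astype(int);d=(abs(a-c['img']).sum(-1)>90).astype(np.uint8)
for (n,u,v) in(('a',443,228),('b',378,281),('c',435,291),('bottle',337,133),('ring',273,136),('driver',520,212)): print(n,d[v-20:v+20,u-20:u+20].sum())
i=[cv2.resize(cv2.imread('pics/t7.png')[180:300,60:260],None,fx=3,fy=3),cv2.resize(cv2.imread('pics/s7.png')[260:460,340:540],(360,360))]
i[0]=i[0][:, :430]; cv2.imwrite('pics/fin.png',np.hstack(i)); go(.5,0,.3,0)
E
```

```text
wall (array([551.5, 136.9]), array([84.4, 11.6]), 3.4)
plate z [0.01481189 0.01771343 0.02069614]
cap z 122 0.0426454128325815 front edge y 0.22674449033544394 0.5423743240830359
a 667
b 1510
c 267
bottle 121
ring 0
driver 0
t 19.8 pos [ 0.5716 -0.1539  0.2052] rpy [-1.5704e+00  2.0000e-04  6.6400e-02] w 0.0501 F [ 0.8  0.5 -0.5] 
SHIFT cm [-6.12 -9.48 15.83] TURN 0.0664
```

View pics/fin.png

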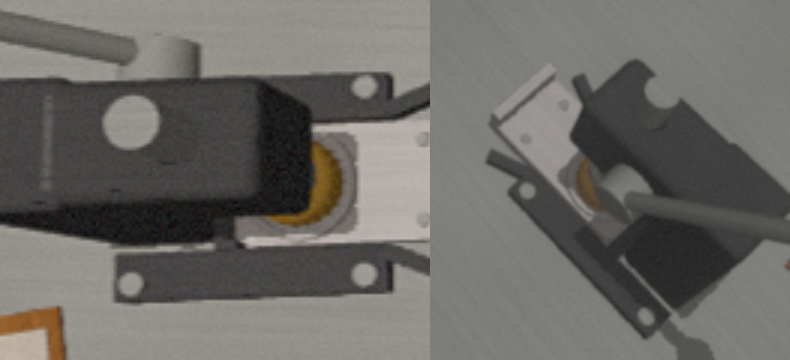

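```bash
python3 -c "
from h import *
print(ctrl.hand_in())"
```

```text
the job is handed in; nothing more can be done
None
```

The wide cap is in the shuttle's nest and the loaded shuttle is pushed home against the press stop. I handed the job in at about 20 s of the 72 s allowed; no verdict is reported.

- **Cap:** I picked up the 60 mm cap at top-view pixel (387,226) and released it in the nest while the shuttle still stood out in front of the press. The camera then put it within about 1 mm of the nest centre, with its top near 44 mm, so it is fully down.
- **Shuttle:** I lightly gripped its tail wall to line it up with the guides and slid it along the bench into them. I then let go and pushed on the tail face with two spread fingertips. The push force rose to 39 N with no further motion, against about 5 N while sliding, so I take the nose to be home on the stop.

**Last checks**
- The shuttle lies flat, with its tail wall centred at (0.5515, 0.137) m, on the guide line to about 1 mm.
- Its angle measured 3.4° against 3.9–4.2° for the guides, within the noise and the 0.06 rad limit.
- Where the guides become parallel gives an independent estimate of the home position that agrees to about 3 mm. That is close to the 4 mm limit, so the force reading is the stronger evidence.
- The arm is clear of everything.

**Not confirmed**
- The image comparison showed no change at the ring and screwdriver and a little at the bottle (121 of 1,600 pixels).
- It was inconclusive for the three small caps. I put that down to the arm and its shadow covering that part of the view; I felt no unexpected contact forces.

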